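# Lay out the next painting set on the bauble drying board

### The arm

A 6-joint arm with a two-finger parallel gripper is mounted at the origin on the work surface. World frame = base frame: x ahead of the robot, y to its left, z up, the work surface at z = 0. Lengths are in m, angles in degrees, forces in N, time in s.
With the tool pointing down it reaches from about 0.4 to 0.825 m from the base axis. Payload 7 kg.
Tool frame: the origin (TCP) lies on the centre line of the jaws, within the pads' length; the fingertips stand 8 mm ahead of it and the grasp point (between the pads) lies 11 mm behind it (r.tcp_to_tips is the distance from the TCP to the fingertips, in m); z points along the fingers, y is the direction in which the jaws open and shut (so a half turn about z gives the same grasp; the last joint's range is limited). The gripper opens to 88 mm and grips with 3 to 60 N. Pads are 19 mm wide; open, the fingers measure 130 mm over their backs; the gripper's body (78 mm by 193 mm) begins 47 mm behind the grasp point.
Start: joints at [-60.212, 20.546, 0.682, 0, -70.136, -16.507], TCP at [0.155, -0.657, 0.235] pointing down, gripper open.
Joint ranges: [-176.03, 176.03], [-82.01, 121.73], [-58.28, 71.71], [-173.87, 95.51], [-174.79, -0.11], [-173.66, 173.66]. Speed limits (degrees/s): [136.94, 136.94, 172.46, 180, 180, 180].

### API

Orientations are given as [roll, pitch, yaw] about the fixed x, y, z axes, in that order (R = Rz(yaw) Ry(pitch) Rx(roll)).
In Python, from plant import r gives the robot as it stands.
- The arm moves only by the tool drive_tool, never from a script. Its argument "plan" is text: rows parted by semicolons, each of 4 numbers parted by spaces: the shift along the tool's x, y, z in cm, then the turn about the tool's z in rad. A call has 1 to 8 rows; each row is the pose to reach, as a shift and turn from the pose commanded when the call began, along the tool's axes at that moment; what a row does not reach only later rows make up. A row lasts 1/8 s, in which the tool goes at most 62.5 mm and 10.7 degrees, less where a joint would pass 70% of its speed; a pose out of reach is approached as far as the arm can. A call with a gripper value outside its range is refused whole. "fingers" is the closure, from -1 (fully open) to 1 (shut), set as the call begins (left out, the last holds). The fingers move at their own pace and stop on an object; "squeeze" is the grip in N (left out, the last holds). Time passes only in rows, so rows that repeat a pose let the fingers close. It gives the time, the measured TCP pose, the force and the opening at its end, in the units of the state.
- r.get_state(): the state, without advancing time (a new reading comes with each control period).
- r.capture(name): name is "scene" or "top"; returns a dict with "frame" (400x640x3 uint8, red, green, blue), "fovy" (degrees; the focal length in pixels is half the picture's height over the tangent of half this angle, whatever the lens; pixels are square), "cx", "cy" (the principal point, pixels), "rvec" (rotation vector, rad) and "tvec" (3), from world to camera coordinates, as OpenCV has them. Camera axes: x right, y down, z forward; pixel columns grow to the right and rows downward; lengths in m; the calibration is good to about 2 mm. A picture is of the moment at which its call begins. There is no depth.
- r.close_job(): hands the job in, once; it reports no verdict.
The state is a dict: "time_s": time; "joints": joint angles; "qd": joint speeds; "joint_torque": joint torques, N m; "tcp_pos": TCP position; "eef_rot": TCP orientation; "contact_force": force on the tool from outside, world axes, zero at the start; "moment": the same for the moment, N m; "gripper_width": finger opening in m.
Only numpy, scipy, OpenCV 4.12 (cv2) and the standard library are available. Lean on these libraries where they do the work, as an engineer would, in place of code of your own. Each camera call takes 0.05 s, during which the arm holds its last target. There are 200 camera calls.

### The job

Lay out the next painting set on the drying board, each piece upright and centred on its dark cork spot: first the wooden pedestal between the two swirl-painted pattern baubles, then the white bauble on the middle of its top. The plain blue bauble goes in front of (on the robot's side of) the blue pattern, the plain red one in front of the red pattern, and the green one between those two. The baubles are glass, so set them down rather than drop them, and leave the paint jar and the brush where they are.

Things in the scene. Friction and masses are not known exactly. Their poses are not given: they have to be found in the camera images.
- blue_bauble: Loose glass bauble, plain glossy blue: a 50 mm ball on a 12 mm thick stem in a round steel foot (44 mm diameter, 8 mm thick); 75 mm tall, about 90 g, heavy at the foot. Stands on the table to the robot's right at the start. Origin: centre of the foot's underside, z up; the ball's centre is 50 mm above it.
- red_bauble: Loose glass bauble, plain glossy red: a 50 mm ball on a 12 mm thick stem in a round steel foot (44 mm diameter, 8 mm thick); 75 mm tall, about 90 g, heavy at the foot. Stands on the table to the robot's right at the start. Origin: centre of the foot's underside, z up; the ball's centre is 50 mm above it.
- green_bauble: Loose glass bauble, plain glossy green: a 50 mm ball on a 12 mm thick stem in a round steel foot (44 mm diameter, 8 mm thick); 75 mm tall, about 90 g, heavy at the foot. Stands on the table to the robot's right at the start. Origin: centre of the foot's underside, z up; the ball's centre is 50 mm above it.
- white_bauble: Loose glass bauble, plain glossy white: a 50 mm ball on a 12 mm thick stem in a round steel foot (44 mm diameter, 8 mm thick); 75 mm tall, about 90 g, heavy at the foot. Stands on the table to the robot's right at the start. Origin: centre of the foot's underside, z up; the ball's centre is 50 mm above it.
- pedestal: Loose upright round pedestal of dark brown wood with two thin brass bands, 56 mm diameter, 50 mm tall, flat top, about 90 g. Stands on the table at the start, to the robot's right. Origin: centre of its underside, z up.
- board: Fixed drying board of wooden planks, 208 mm deep (x), 360 wide (y), top 18 mm above the table, blue tape along its front edge (robot's side). Origin: centre of its underside; x to the rear, away from the robot, y left. Flat dark cork spots, 60 mm: front row x = -55, y = -115, 0, 115 mm; rear row x = 55, y = 0, midway between the patterns (x = 55, y = -115 and 115, either colour either side).
- blue_master: Fixed pattern bauble, blue with white swirls: 50 mm ball, 75 mm tall, on a square black foot 56 mm wide. Stands at the left or right end of the board's rear row. Origin: centre of the foot's underside, on the board's top; axes parallel to the board's (x to the rear, y left, z up). The dark cork spot in front of it is centred 110 mm from its origin along -x.
- red_master: Fixed pattern bauble, red with white swirls: 50 mm ball, 75 mm tall, on a square black foot 56 mm wide. Stands at the left or right end of the board's rear row. Origin: centre of the foot's underside, on the board's top; axes parallel to the board's (x to the rear, y left, z up). The dark cork spot in front of it is centred 110 mm from its origin along -x.
- paint_jar: Bystander: loose jar of orange paint with a blue cap, 56 mm diameter, 70 mm tall, standing between and beyond the loose pieces and the board. Origin: centre of its underside.
- brush: Bystander: loose paint brush about 170 mm long, lying on the table beyond the loose pieces. Origin: near the middle of its length, on the table; its x axis runs along it towards the bristles.
Not all that is in view belongs to the job. Of the things that look like the green_bauble, take the one that is farthest from the robot's base at the start.

How it is judged (in metres and radians):
On the way, in this order (a step that is already met when the one before it is completed fails the run):
1. the pedestal stands released on the spot between the two pattern baubles (x of pedestal in the frame of board between 0.04 and 0.07 m and y of pedestal in the frame of board between -0.015 and 0.015 m and z of pedestal in the frame of board between 0.013 and 0.023 m and angle between pedestal's own z axis and vertical below 0.12 rad and linear speed of pedestal below 0.03 m/s and contact force between pedestal and the fingers below 0.1 N), for 0.2 s.
2. the white bauble stands released on top of the pedestal (all of step 1 and z of white_bauble in the frame of pedestal between 0.044 and 0.056 m and horizontal distance between white_bauble and pedestal below 0.012 m and angle between white_bauble's own z axis and vertical below 0.12 rad and linear speed of white_bauble below 0.03 m/s and contact force between white_bauble and the fingers below 0.1 N), for 0.2 s.
At the end, for the whole second after the job is handed in: Pedestal on the rear spot between the patterns, blue and red in front of their own colour's pattern, green on the front middle spot (each within 15 mm along each board axis), white on the pedestal within 12 mm of its axis; all upright within 0.12 rad, at rest, released (x of pedestal in the frame of board between 0.04 and 0.07 m and y of pedestal in the frame of board between -0.015 and 0.015 m and z of pedestal in the frame of board between 0.013 and 0.023 m and angle between each of pedestal, white_bauble, blue_bauble, red_bauble, green_bauble's own z axis and vertical below 0.12 rad and linear speed of each of pedestal, white_bauble, blue_bauble, red_bauble, green_bauble below 0.03 m/s and z of white_bauble in the frame of pedestal between 0.044 and 0.056 m and horizontal distance between white_bauble and pedestal below 0.012 m and x of blue_bauble in the frame of blue_master between -0.125 and -0.095 m and y of blue_bauble in the frame of blue_master between -0.015 and 0.015 m and z of blue_bauble in the frame of blue_master between -0.005 and 0.005 m and x of red_bauble in the frame of red_master between -0.125 and -0.095 m and y of red_bauble in the frame of red_master between -0.015 and 0.015 m and z of red_bauble in the frame of red_master between -0.005 and 0.005 m and x of green_bauble in the frame of board between -0.07 and -0.04 m and y of green_bauble in the frame of board between -0.015 and 0.015 m and z of green_bauble in the frame of board between 0.013 and 0.023 m); the robot touches nothing.
It fails at once if a bauble is dropped: it falls free of the fingers from more than about 25 mm ((linear speed of blue_bauble above 0.7 m/s and contact force between blue_bauble and the fingers below 0.05 N) or (linear speed of red_bauble above 0.7 m/s and contact force between red_bauble and the fingers below 0.05 N) or (linear speed of green_bauble above 0.7 m/s and contact force between green_bauble and the fingers below 0.05 N) or (linear speed of white_bauble above 0.7 m/s and contact force between white_bauble and the fingers below 0.05 N)).
It fails at once if the paint jar or the brush is moved by more than 15 mm (distance of any of paint_jar, brush from where it was at the start of the episode above 0.015 m).
It also fails if it takes over 141 s, if anything falls off the work surface, if the arm or the gripper's body presses on something with over 40 N, if the wrist force passes 120 N, or if a joint passes its speed limit or range.

## Working session

There is one attempt and no reset: what is moved stays moved. The work goes in short steps, Python scripts to look and compute and a tool call to move; the robot and the scene stay as the last step left them, time stands still between calls to the robot, and variables do not carry over. Pictures are saved under pics/ and viewed, about 12 in all and at most 16, crops included, and the job is handed in when it is done.

Besides the shell and the picture viewer there is one more tool, called after "Request:" as name(argument=value, ...) on one line, values as JSON. drive_tool: Moves the arm, as the interface text tells. Its arguments: {"type":"object","properties":{"plan":{"type":"string"},"fingers":{"type":"number"},"squeeze":{"type":"number"}},"required":["plan"]}

```bash
mkdir -p pics; ls
cat > h.py <<'E'
import numpy as np, cv2
from plant import r
def cap(n,save=None):
    c=r.capture(n); f=c["frame"]
    if save: cv2.imwrite("pics/"+save,f[:,:,::-1])
    return c
def K(c):
    f=200/np.tan(np.radians(c["fovy"])/2); return np.array([[f,0,c["cx"]],[0,f,c["cy"]],[0,0,1.]])
def RT(c): return cv2.Rodrigues(np.array(c["rvec"],float))[0],np.array(c["tvec"],float)
def w(c,u,v,z):
    R,t=RT(c); d=R.T@np.linalg.inv(K(c))@[u,v,1]; o=-R.T@t
    return o+d*(z-o[2])/d[2]
def px(c,p):
    R,t=RT(c); q=K(c)@(R@np.array(p,float)+t); return q[:2]/q[2]
E
python3 - <<'E'
from h import *
s=r.get_state(); print(s)
for n in("scene","top"):
    c=cap(n,n+"0.png"); print(n,c["fovy"],c["cx"],c["cy"],c["rvec"],c["tvec"]); R,t=RT(c); print(-R.T@t, c.keys())
E
```

```text
pics
{'time_s': 0.0, 'joints': array([-6.02120339e+01,  2.05925638e+01,  6.33959322e-01, -2.06343660e-02,
       -7.01353173e+01, -1.65070911e+01]), 'qd': array([ 0.0625131 ,  0.03894618, -0.00043083,  0.08344235, -0.02167737,
       -0.0650969 ]), 'joint_torque': array([-1.07249463e-03, -5.82711911e+01,  2.93049181e+01,  6.99705362e+00,
        6.82194936e-03, -1.50198166e-04]), 'tcp_pos': array([ 0.15493679, -0.65649169,  0.23360972]), 'eef_rot': array([ 1.79904437e+02, -8.09100952e-03, -1.66726146e+02]), 'contact_force': array([ 0.18659583, -0.62439895, -0.25121601]), 'moment': array([0.01130101, 0.01710345, 0.01253106]), 'gripper_width': 0.08747001130859988}
scene 48.631738854559764 318.8150594236175 195.5128204266921 [ 0.79092785  2.5762072  -1.12679542] [ 0.4505688  -0.16558441  1.35722666]
[0.9805825  0.67419943 0.81018993] dict_keys(['frame', 'fovy', 'cx', 'cy', 'rvec', 'tvec'])
top 50.16789814339735 314.93099537096043 199.5562911313908 [ 2.1160553  -2.17783269  0.1473178 ] [0.01090859 0.5358452  1.02451756]
[ 0.38739375 -0.00584745  1.08939304] dict_keys(['frame', 'fovy', 'cx', 'cy', 'rvec', 'tvec'])
```

View pics/top0.png

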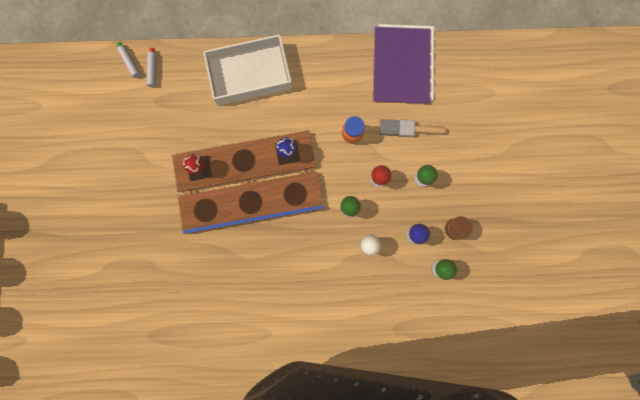

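View pics/scene0.png

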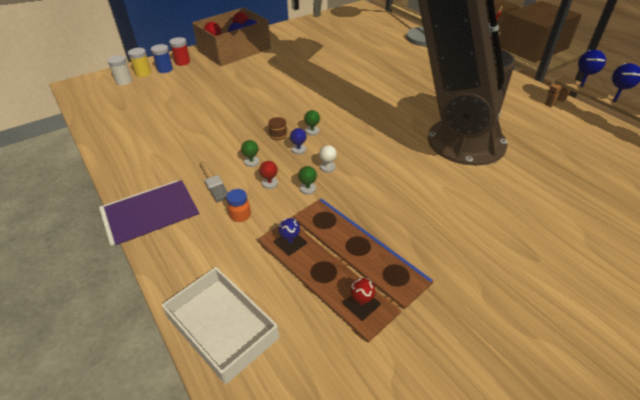

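The top view shows the board with the red pattern at (195,166), the blue pattern at (287,150) and cork spots at (244,160), (205,210), (250,202) and (295,194). White is at (370,245), blue at (419,234), red at (381,175), the pedestal at (459,228) and the jar at (354,130). There are three green candidates in the top view, at (350,206), (427,175) and (446,269). I'll measure their distances.

```bash
cat > m.py <<'E'
from h import *
from scipy.optimize import least_squares
def blobs(c,col,amin=40):
    hsv=cv2.cvtColor(c["frame"],cv2.COLOR_RGB2HSV); H,S,V=[hsv[:,:,i].astype(int) for i in range(3)]
    m={"green":(H>45)&(H<80)&(S>90),"blue":(H>112)&(H<128)&(S>130),"red":((H<4)|(H>174))&(S>180),"white":(S<60)&(V>120)}[col]
    n,l,st,ce=cv2.connectedComponentsWithStats(m.astype(np.uint8))
    return [(ce[i],st[i][:5]) for i in range(1,n) if st[i][4]>amin]
def ball(c,u,v,rad,z):
    """refine: least-squares circle of mask hull"""
def tri(c1,p1,c2,p2):
    P=[K(c)@np.column_stack(RT(c)) for c in(c1,c2)]
    X=cv2.triangulatePoints(P[0],P[1],np.array(p1,float),np.array(p2,float)); return (X[:3]/X[3]).ravel()
def boardfit(c,pts):
    L=np.array([[.055,0],[-.055,.115],[-.055,0],[-.055,-.115]])
    W=np.array([w(c,*p,.018)[:2] for p in pts])
    f=lambda q:((L@np.array([[np.cos(q[2]),np.sin(q[2])],[-np.sin(q[2]),np.cos(q[2])]])+q[:2])-W).ravel()
    s=least_squares(f,[W[:,0].mean(),W[:,1].mean(),0]); return s.x,s.fun.reshape(-1,2)
E
python3 - <<'E'
from m import *
t=cap("top"); s=cap("scene")
for col in("green","blue","red","white"):
  for c,n in((t,"top"),(s,"scene")):
    for ce,st in blobs(c,col):
        if st[4]<900: 
            bb=(st[0]+(st[2]-1)/2,st[1]+(st[3]-1)/2); print(col,n,np.round(ce,1),bb,st[2:],np.round(w(c,*bb,.05),3))
# cork spots: dark brown
for c,n in((t,"top"),(s,"scene")):
    hsv=cv2.cvtColor(c["frame"],cv2.COLOR_RGB2HSV); m=((hsv[:,:,2]<75)).astype(np.uint8)
    k,l,st,ce=cv2.connectedComponentsWithStats(m)
    for i in range(1,k):
        if 150<st[i][4]<900: print(n,np.round(ce[i],1),st[i],np.round(w(c,*ce[i],.018),3))
a=cv2.resize(t["frame"][100:290,160:480],None,fx=2.5,fy=2.5,interpolation=cv2.INTER_CUBIC)
cv2.imwrite("pics/crop1.png",a[:,:,::-1])
E
```

```text
green top [425.6 174.6] (np.float64(425.5), np.float64(174.5)) [ 16  16 194] [ 0.589 -0.28   0.05 ]
green top [348.5 206.1] (np.float64(349.0), np.float64(206.0)) [ 15  17 194] [ 0.516 -0.088  0.05 ]
green top [444.5 270.1] (np.float64(445.0), np.float64(270.0)) [ 17  17 214] [ 0.355 -0.311  0.05 ]
green scene [312.1 117.1] (np.float64(312.0), np.float64(117.0)) [ 13  13 127] [ 0.353 -0.319  0.05 ]
green scene [249.6 147.5] (np.float64(249.5), np.float64(147.5)) [ 14  14 151] [ 0.586 -0.289  0.05 ]
green scene [307.6 174.4] (np.float64(307.5), np.float64(174.5)) [ 16  16 189] [ 0.514 -0.094  0.05 ]
blue top [353.  124.6] (np.float64(353.5), np.float64(123.5)) [16 12 59] [ 0.725 -0.107  0.05 ]
blue top [284.1 147.2] (np.float64(283.5), np.float64(147.5)) [ 14  16 107] [0.668 0.07  0.05 ]
blue top [417.7 233.9] (np.float64(418.5), np.float64(234.0)) [ 16  17 191] [ 0.443 -0.253  0.05 ]
blue scene [240.8  24.5] (np.float64(241.5), np.float64(25.0)) [ 26  11 108] [ 0.209 -1.097  0.05 ]
blue scene [591.4  62.1] (np.float64(592.0), np.float64(65.5)) [ 25  34 414] [-0.661 -0.021  0.05 ]
blu
[... 7132 characters left out ...]
 0.15  0.05 ]
top [290.2 156.2] [278 141  22  23 190] [0.653 0.056 0.018]
top [202.7 170.4] [190 156  22  24 220] [0.622 0.281 0.018]
scene [123.6  24.3] [109   0  29  61 731] [ 0.612 -1.494  0.018]
scene [201.8  36.4] [192  22  23  27 252] [ 0.372 -1.16   0.018]
scene [620.2  81.4] [612  65  28  37 374] [-0.7    0.076  0.018]
scene [324.2 219.9] [313 212  23  17 285] [0.555 0.043 0.018]
scene [288.9 242.7] [274 227  33  28 407] [0.665 0.057 0.018]
scene [357.7 245.7] [346 237  24  18 344] [0.537 0.157 0.018]
scene [323.3 271.7] [311 262  26  21 414] [0.646 0.173 0.018]
scene [395.7 275. ] [383 265  26  21 424] [0.52  0.27  0.018]
scene [359.2 304.6] [343 280  37  40 515] [0.632 0.285 0.018]
```

View pics/crop1.png

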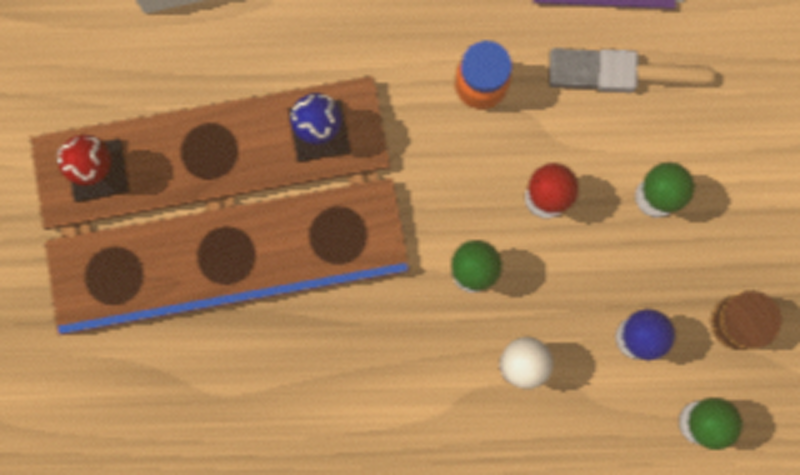

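The three greens, named by top-view pixel:
- (426,175) at about (0.589,-0.28), 0.65 m from the base
- (349,206) at 0.52 m
- (445,270) at 0.47 m

The farthest, (426,175), is the one meant, and the crop confirms it sits right of the red bauble and below the brush. In the crop the red pattern is at the left end of the board and the blue one at the right. My ball masks came out smaller than the balls should appear, so I'll refine by fitting silhouettes in both cameras.

```bash
cat >> m.py <<'E'
from scipy.spatial import ConvexHull
from scipy.optimize import minimize
th=np.linspace(0,2*np.pi,24,endpoint=False)
def sil(c,kind,x,y,z0):
    """projected convex outline of a ball (centre z0+.05) or pedestal cylinder"""
    if kind=="ball":
        g=np.array([[np.cos(a)*np.cos(b),np.sin(a)*np.cos(b),np.sin(b)] for a in th for b in np.linspace(-1.5,1.5,13)])*.025+[x,y,z0+.05]
    else:
        g=np.array([[x+.028*np.cos(a),y+.028*np.sin(a),z0+h] for a in th for h in(0,.05)])
    p=np.array([px(c,q) for q in g]); return p[ConvexHull(p).vertices]
def fit(cs,kind,x,y,z0=0):
    """position whose outline has the strongest colour step across it (both cameras or one)"""
    labs=[cv2.GaussianBlur(cv2.cvtColor(c["frame"],cv2.COLOR_RGB2LAB).astype(np.float32),(0,0),.8) for c in cs]
    def cost(q):
        e=0
        for c,L in zip(cs,labs):
            p=sil(c,kind,q[0],q[1],z0); m=p.mean(0); pp=np.vstack([p,p[:1]])
            s=np.r_[0,np.cumsum(np.linalg.norm(np.diff(pp,axis=0),axis=1))]; u=np.linspace(0,s[-1],60,endpoint=False)
            pp=np.column_stack([np.interp(u,s,pp[:,i]) for i in(0,1)]); n=(pp-m)/np.linalg.norm(pp-m,axis=1)[:,None]
            f=lambda P:cv2.remap(L,P[:,0].astype(np.float32)[None],P[:,1].astype(np.float32)[None],1)[0]
            e-=np.minimum(np.linalg.norm((f(pp+1.2*n)-f(pp-1.2*n)),axis=1),60).mean()
        return e
    g=[(cost((x+i,y+j)),x+i,y+j) for i in np.arange(-.016,.017,.002) for j in np.arange(-.016,.017,.002)]
    b=min(g); s=minimize(cost,b[1:],method="Nelder-Mead",options=dict(initial_simplex=[b[1:],(b[1]+.002,b[2]),(b[1],b[2]+.002)],xatol=1e-4))
    return s.x,s.fun
E
cat > run1.py <<'E'
from m import *
t=cap("top"); s=cap("scene")
G={"ped":("cyl",.455,-.345),"white":("ball",.42,-.135),"blue":("ball",.442,-.257),"red":("ball",.589,-.17),"green":("ball",.587,-.284),"dec1":("ball",.515,-.09),"dec2":("ball",.355,-.314)}
for k,(a,x,y) in G.items():
    for cs in([t],[s],[t,s]):
        q,e=fit(cs,a,x,y); print(k,np.round(q,4),round(e,1),end=" | ")
    print()
for c,n,P in((t,"top",[(244,160),(205,210),(250,202),(295,194)]),(s,"scene",[(323,272),(396,275),(358,246),(324,220)])):
    g=cv2.cvtColor(c["frame"],cv2.COLOR_RGB2GRAY).astype(float); o=[]
    for u,v in P:
        q=g[v-16:v+17,u-16:u+17]; lo,hi=np.percentile(q,8),np.percentile(q,75)
        m=(q<(lo+hi)/2).astype(np.uint8); _,l,st,ce=cv2.connectedComponentsWithStats(m); i=l[16,16]; o.append(ce[i]+[u-16,v-16])
    x,f=boardfit(c,o); print(n,np.round(x[:2],4),np.degrees(x[2]),"res mm",np.round(f*1e3,1).tolist())
E
python3 run1.py
```

```text
ped [ 0.4559 -0.3592] -37.8 | ped [ 0.4573 -0.3604] -41.3 | ped [ 0.4563 -0.3595] -78.0 | 
white [ 0.4218 -0.1353] -28.4 | white [ 0.4169 -0.144 ] -31.0 | white [ 0.4207 -0.1356] -57.6 | 
blue [ 0.4445 -0.2538] -57.1 | blue [ 0.4441 -0.2551] -53.2 | blue [ 0.4443 -0.2541] -110.1 | 
red [ 0.5912 -0.1694] -52.2 | red [ 0.5914 -0.1717] -47.2 | red [ 0.5918 -0.1703] -98.4 | 
green [ 0.5892 -0.2835] -49.6 | green [ 0.5893 -0.2851] -45.3 | green [ 0.5894 -0.2841] -94.4 | 
dec1 [ 0.5158 -0.0906] -50.5 | dec1 [ 0.5173 -0.093 ] -42.6 | dec1 [ 0.517  -0.0914] -90.8 | 
dec2 [ 0.3571 -0.3133] -48.8 | dec2 [ 0.3573 -0.3147] -47.3 | dec2 [ 0.3575 -0.314 ] -95.3 | 
top [0.5921 0.1681] 8.706439085515953 res mm [[0.1, -0.0], [-0.1, 0.1], [0.0, -0.1], [-0.1, 0.1]]
scene [0.5918 0.1651] 8.721337605592668 res mm [[0.1, -0.0], [-0.1, 0.2], [0.1, -0.0], [-0.0, -0.2]]
```

Both cameras agree to within 1–3 mm, and the cork-spot fit leaves about 0.1 mm residual, so this is good enough to act on. Next is a helper that turns a world target into tool-axis shifts.

```bash
cat > go.py <<'E'
import sys; from h import *
from scipy.spatial.transform import Rotation as Ro
T={"ped":(.4562,-.3595),"white":(.4208,-.1355),"blue":(.4443,-.2545),"red":(.5917,-.1705),"green":(.5894,-.2843),
 "rear":(.6464,.175),"fm":(.5376,.1584),"fr":(.555,.0447),"fl":(.5202,.2721)}
def shift(xyz,yaw=-171.3):
    s=r.get_state(); R=Ro.from_euler("xyz",s["eef_rot"],degrees=True)
    Rn=Ro.from_euler("xyz",[180,0,s["eef_rot"][2]],degrees=True)
    d=Rn.inv().apply(np.array(xyz)-s["tcp_pos"])*100
    turn=-np.radians((yaw-s["eef_rot"][2]+180)%360-180)
    return np.round(d,2),round(turn,3)
if __name__=="__main__":
    for a in sys.argv[1:]:
        n,z=a.split(":"); p=T[n] if n in T else tuple(map(float,n.split(",")))
        print(a,*shift((*p,float(z))))
    s=r.get_state(); print(s["time_s"],np.round(s["tcp_pos"],4),np.round(s["eef_rot"],2),round(s["gripper_width"],4),np.round(s["joints"],0))
E
python3 go.py ped:.235 ped:.14
```

```text
ped:.235 [-36.14  22.02  -0.08] 0.08
ped:.14 [-36.14  22.02   9.42] 0.08
0.3 [ 0.155  -0.6568  0.2342] [ 179.97   -0.   -166.72] 0.0876 [-60.  21.   1.  -0. -70. -17.]
```

Request:
drive_tool(plan="-3 1.8 0 0; -8 5 0 0.02; -13.5 8 0 0.04; -19 11.5 0 0.06; -24.5 15 1 0.08; -30 18.3 2 0.08; -34 20.8 3 0.08; -36.14 22.02 4 0.08", fingers=-1, squeeze=15)

```text
time_s: 1.3
tcp_pos: [0.458, -0.3574, 0.1944]
eef_rot: [-180.0, 0.0, -171.2]
contact_force: [-0.2, -1.0, -0.2]
gripper_width: 0.0874
```

```bash
python3 go.py ped:.12 ped:.025; python3 -c "
from m import *
t=cap('top');s=cap('scene','s1.png')
print(fit([s],'cyl',.456,-.36))"
```

```text
ped:.12 [ 0.21 -0.18  7.44] 0.002
ped:.025 [ 0.21 -0.18 16.94] 0.002
1.3 [ 0.458  -0.3574  0.1944] [-1.8000e+02  3.0000e-02 -1.7116e+02] 0.0874 [-19.  13. -15.  -0. -62. -62.]
(array([ 0.45724031, -0.36015737]), np.float64(-41.26015853881836))
```

Request:
drive_tool(plan="0 0 2 0; 0.1 -0.1 6 0; 0.1 -0.1 10 0; 0.1 -0.1 13 0; 0.1 -0.1 15 0; 0.1 -0.1 16.2 0; 0.1 -0.1 16.9 0; 0.1 -0.1 16.9 0")

```text
time_s: 2.4
tcp_pos: [0.4553, -0.3609, 0.0257]
eef_rot: [-180.0, -0.0, -171.3]
contact_force: [0.6, 0.2, 0.4]
gripper_width: 0.0873
```

```bash
python3 go.py ped:.025; python3 -c "
from h import *
s=cap('scene')['frame'][80:240,180:380]
cv2.imwrite('pics/s2.png',cv2.resize(s,None,fx=3.5,fy=3.5,interpolation=2)[:,:,::-1])"
```

```text
ped:.025 [-0.11  0.13  0.07] -0.0
2.4 [ 0.4553 -0.3609  0.0257] [-180.     -0.   -171.31] 0.0873 [-19.  24. -25.   0. -41. -62.]
```

View pics/s2.png

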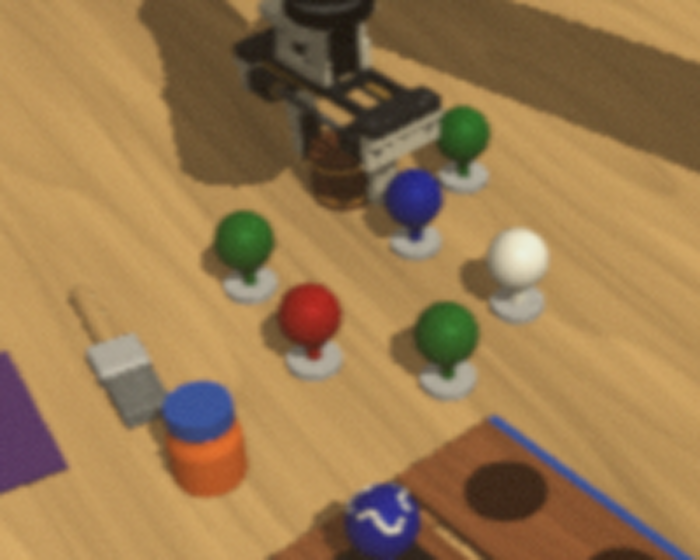

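The fingers straddle the pedestal (crop about (340,165)) and clear the blue bauble. I'm closing now.

Request:
drive_tool(plan="-0.1 0.1 0 0; -0.1 0.1 0 0; -0.1 0.1 0 0; -0.1 0.1 0 0; -0.1 0.1 0 0; -0.1 0.1 -0.5 0; -0.1 0.1 -2 0; -0.1 0.1 -4 0", fingers=1, squeeze=15)

```text
time_s: 3.45
tcp_pos: [0.456, -0.3595, 0.0664]
eef_rot: [180.0, -0.0, -171.3]
contact_force: [0.5, -0.1, 0.1]
gripper_width: 0.0556
```

```bash
python3 go.py rear:.16 rear:.043
```

```text
rear:.16 [-26.91  49.96  -9.36] -0.0
rear:.043 [-26.91  49.96   2.34] -0.0
3.45 [ 0.456  -0.3595  0.0664] [ 1.7998e+02 -4.0000e-02 -1.7130e+02] 0.0556 [-19.  21. -23.   0. -46. -62.]
```

Request:
drive_tool(plan="0 0 -2 0; 0 0 -5 0; -0.5 1 -8 0; -2 4 -10 0; -4.5 8.5 -10.5 0; -7 13 -10.5 0; -9.5 17.7 -10.5 0; -12 22.3 -10.5 0")

```text
time_s: 4.45
tcp_pos: [0.5415, -0.1194, 0.1719]
eef_rot: [-180.0, 0.1, -171.3]
contact_force: [0.8, 0.3, -1.4]
gripper_width: 0.0554
```

```bash
python3 go.py rear:.17 rear:.045
```

```text
rear:.17 [-14.83  27.52   0.19] -0.0
rear:.045 [-14.83  27.52  12.69] -0.0
4.45 [ 0.5415 -0.1194  0.1719] [-1.7999e+02  8.0000e-02 -1.7130e+02] 0.0554 [  8.  12. -20.   0. -58. -89.]
```

Request:
drive_tool(plan="-2.5 4.7 0 0; -5 9.3 0 0; -7.5 14 0 0; -10 18.6 0 0; -12.3 22.8 0 0; -13.9 25.8 0 0; -14.7 27.3 0 0; -14.83 27.52 0 0")

```text
time_s: 5.45
tcp_pos: [0.646, 0.174, 0.1709]
eef_rot: [180.0, -0.0, -171.3]
contact_force: [-0.7, 0.6, -1.8]
gripper_width: 0.0558
```

Request:
drive_tool(plan="0 0 1 0; 0 0 3 0; 0 0 5.5 0; 0 0 8 0; 0 0 9.5 0; 0 0 10 0; 0 0 10 0; 0 0 10 0")

```text
time_s: 6.45
tcp_pos: [0.6466, 0.1737, 0.0716]
eef_rot: [180.0, 0.1, -171.3]
contact_force: [-0.4, 1.5, -1.5]
gripper_width: 0.0557
```

```bash
python3 go.py rear:.043; python3 -c "
from m import *
t=cap('top','t3.png');s=cap('scene')
z=r.get_state()['tcp_pos'][2]-.0255
print(z,fit([s],'cyl',.6464,.175,z))
cv2.imwrite('pics/s3.png',cv2.resize(s['frame'][180:350,220:450],None,fx=3,fy=3,interpolation=2)[:,:,::-1])"
```

```text
rear:.043 [0.   0.13 2.86] 0.0
6.45 [0.6466 0.1737 0.0716] [ 1.7997e+02  9.0000e-02 -1.7129e+02] 0.0557 [  32.   28.  -11.    0.  -51. -113.]
0.04594744893828552 (array([0.65858923, 0.1912059 ]), np.float64(-22.138883590698242))
```

View pics/s3.png

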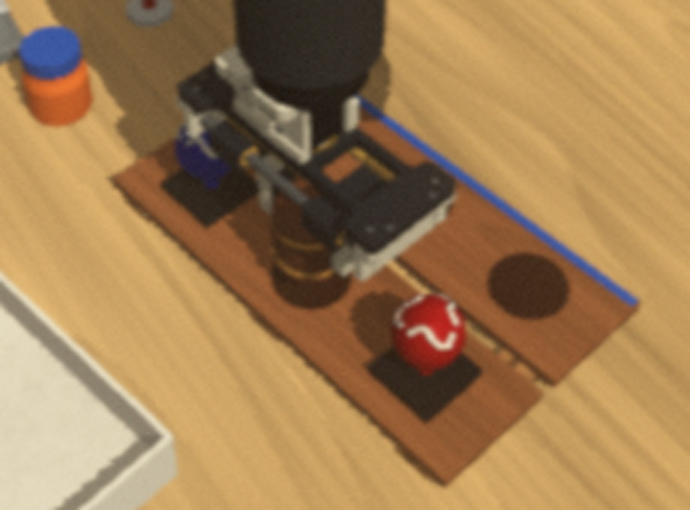

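The pedestal hangs over the rear spot, with its base about 28 mm above the board. I'll lower it while watching the force.

Request:
drive_tool(plan="0 0.1 1 0; 0 0.1 1.8 0; 0 0.1 2.3 0; 0 0.1 2.6 0; 0 0.1 2.75 0; 0 0.1 2.82 0; 0 0.1 2.82 0")

```text
time_s: 7.42
tcp_pos: [0.6458, 0.1743, 0.0438]
eef_rot: [-180.0, 0.0, -171.3]
contact_force: [-5.4, -0.2, 9.8]
gripper_width: 0.0555
```

Request:
drive_tool(plan="0 0 0 0; 0 0 0 0; 0 0 0 0; 0 0 0 0; 0 0 -1 0; 0 0 -4 0; 0 0 -8 0; 0 0 -12 0", fingers=-1)

```text
time_s: 8.43
tcp_pos: [0.6459, 0.1744, 0.1643]
eef_rot: [-180.0, 0.0, -171.3]
contact_force: [0.4, 0.5, -0.5]
gripper_width: 0.0875
```

```bash
python3 go.py white:.17 white:.039
```

```text
white:.17 [ 26.95 -27.22  -0.57] 0.0
white:.039 [ 26.95 -27.22  12.53] 0.0
8.425 [0.6459 0.1744 0.1643] [-1.800e+02  2.000e-02 -1.713e+02] 0.0875 [  32.   23.   -6.    0.  -62. -113.]
```

Request:
drive_tool(plan="2.5 -2.5 0 0; 6.5 -6.6 0 0; 10.6 -10.7 0 0; 14.7 -14.8 0 0; 18.8 -19 0 0; 22.5 -22.7 0 0; 25.5 -25.8 0 0; 26.95 -27.22 0 0")

```text
time_s: 9.43
tcp_pos: [0.4196, -0.1367, 0.1632]
eef_rot: [-180.0, 0.1, -171.4]
contact_force: [0.5, 0.2, -0.8]
gripper_width: 0.0877
```

```bash
python3 go.py white:.039; python3 -c "
from m import *
t=cap('top','t4.png');s=cap('scene','s4.png')
for q in([t],[s]): print(fit(q,'cyl',.6464,.175,.018))
q=fit([s],'ball',.4208,-.1355);print(q)
cv2.imwrite('pics/ts4.png',np.hstack([cv2.resize(x['frame'][a:a+120,b:b+120],None,fx=3.3,fy=3.3,interpolation=2) for x,a,b in((t,110,185),(s,200,260))])[:,:,::-1])"
```

```text
white:.039 [-0.14  0.1  12.42] -0.001
9.425 [ 0.4196 -0.1367  0.1632] [-1.8000e+02  8.0000e-02 -1.7138e+02] 0.0877 [  8.   2. -33.   0. -55. -89.]
(array([0.64455591, 0.17508204]), np.float64(-22.698772430419922))
(array([0.64823571, 0.17543766]), np.float64(-17.068777084350586))
(array([ 0.41866199, -0.13638757]), np.float64(-32.92792510986328))
```

View pics/ts4.png

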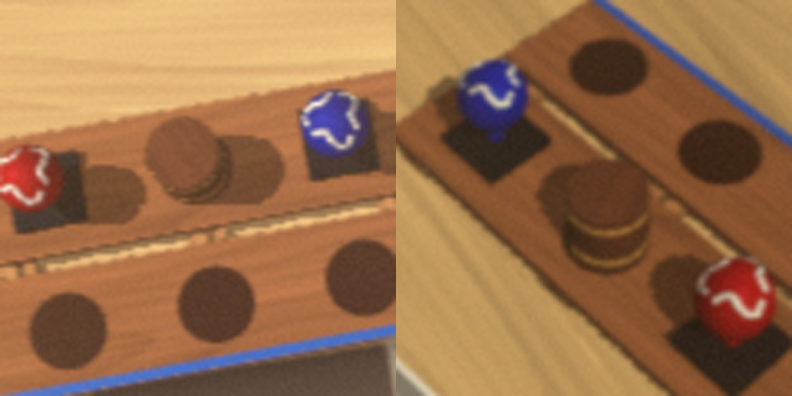

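The pedestal stands upright on the rear spot at about (0.646,0.175), which is within 2 mm. Next I descend on the white bauble.

Request:
drive_tool(plan="0 0 2 0; 0 0.1 5 0; 0 0.1 8 0; 0 0.1 10 0; 0 0.1 11.5 0; 0 0.1 12.2 0; 0 0.1 12.4 0; 0 0.1 12.4 0")

```text
time_s: 10.52
tcp_pos: [0.4211, -0.1342, 0.0387]
eef_rot: [-180.0, 0.0, -171.3]
contact_force: [0.1, -0.4, -0.1]
gripper_width: 0.0875
```

Request:
drive_tool(plan="0 0 0 0; 0 0 0 0; 0 0 0 0; 0 0 0 0; 0 0 0 0; 0 0 -0.5 0; 0 0 -2 0; 0 0 -4 0", fingers=1, squeeze=12)

```text
time_s: 11.52
tcp_pos: [0.42, -0.1344, 0.0786]
eef_rot: [180.0, -0.1, -171.3]
contact_force: [-0.3, 0.9, -1.2]
gripper_width: 0.0492
```

```bash
python3 go.py .646,.175:.23; python3 -c "
from h import *
s=cap('scene')['frame'][80:240,220:420]
cv2.imwrite('pics/s5.png',cv2.resize(s,None,fx=3.5,fy=3.5,interpolation=2)[:,:,::-1])"
```

```text
.646,.175:.23 [-27.02  27.17 -15.14] -0.0
11.525 [ 0.42   -0.1344  0.0786] [ 1.7999e+02 -8.0000e-02 -1.7131e+02] 0.0492 [  8.   8. -40.  -0. -42. -89.]
```

View pics/s5.png

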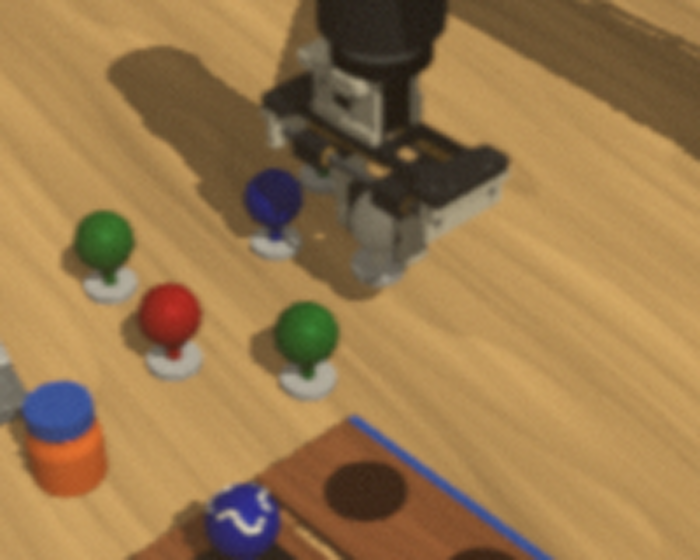

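The white bauble is held upright (crop about (380,240)). I'm lifting and carrying it.

Request:
drive_tool(plan="0 0 -2 0; 0 0 -5 0; -0.8 0.8 -8.5 0; -2.5 2.5 -11 0; -5.3 5.3 -12.5 0; -8.5 8.5 -12.5 0; -11.7 11.7 -12.5 0; -15 15 -12.5 0")

```text
time_s: 12.58
tcp_pos: [0.5466, 0.0378, 0.2034]
eef_rot: [180.0, 0.0, -171.3]
contact_force: [0.8, -0.6, -1.0]
gripper_width: 0.049
```

Request:
drive_tool(plan="-3 3 0 0; -5.8 5.8 0 0; -8.2 8.3 0 0; -10.1 10.2 0 0; -11.4 11.5 0 0; -12 12.1 0 0; -12 12.1 0 0; -12 12.1 0 0")

```text
time_s: 13.58
tcp_pos: [0.646, 0.1737, 0.2036]
eef_rot: [180.0, -0.0, -171.3]
contact_force: [-0.2, -0.6, 0.4]
gripper_width: 0.0491
```

```bash
python3 go.py .646,.175:.1067; python3 -c "
from m import *
s=cap('scene');t=cap('top')
for q in([t],[s]): print(fit(q,'cyl',.6464,.175,.018))
cv2.imwrite('pics/s6.png',np.hstack([cv2.resize(x['frame'][a:a+150,b:b+130],None,fx=3,fy=3,interpolation=2) for x,a,b in((t,80,185),(s,160,260))])[:,:,::-1])"
```

```text
.646,.175:.1067 [-0.02  0.13  9.69] -0.0
13.575 [0.646  0.1737 0.2036] [ 180.     -0.   -171.33] 0.0491 [  32.   21.   -3.   -0.  -66. -113.]
(array([0.64226508, 0.17382597]), np.float64(-21.919099807739258))
(array([0.64821604, 0.17553045]), np.float64(-18.19659996032715))
```

View pics/s6.png

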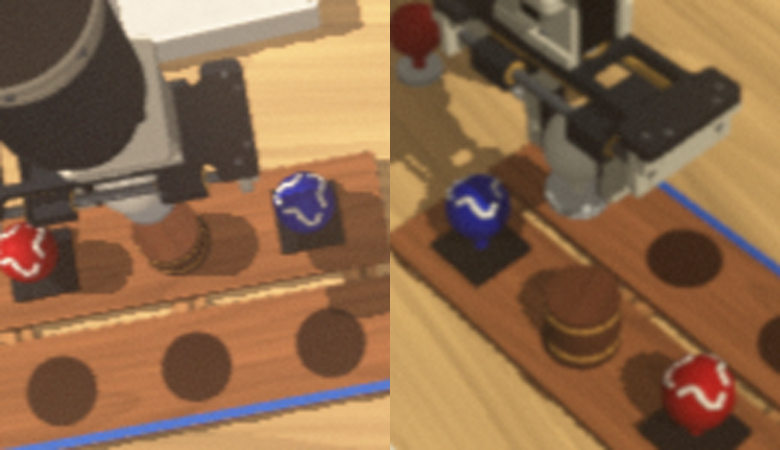

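The white bauble hangs above the pedestal. I'm lowering it gently.

Request:
drive_tool(plan="0 0.1 1 0; 0 0.1 3 0; 0 0.1 5.5 0; 0 0.1 7.5 0; 0 0.1 8.6 0; 0 0.1 9.2 0; 0 0.1 9.2 0; 0 0.1 9.2 0")

```text
time_s: 14.68
tcp_pos: [0.6467, 0.1754, 0.1122]
eef_rot: [180.0, 0.1, -171.3]
contact_force: [-0.3, 0.2, -1.4]
gripper_width: 0.0492
```

Request:
drive_tool(plan="0 0 0.2 0; 0 0 0.35 0; 0 0 0.45 0; 0 0 0.52 0; 0 0 0.52 0")

```text
time_s: 15.3
tcp_pos: [0.6466, 0.1754, 0.1065]
eef_rot: [180.0, 0.0, -171.3]
contact_force: [0.1, 0.1, 2.5]
gripper_width: 0.049
```

Request:
drive_tool(plan="0 0 0 0; 0 0 0 0; 0 0 0 0; 0 0 0 0; 0 0 -1 0; 0 0 -4 0; 0 0 -7 0; 0 0 -10 0", fingers=-1)

```text
time_s: 16.3
tcp_pos: [0.6464, 0.1753, 0.208]
eef_rot: [180.0, 0.0, -171.3]
contact_force: [-0.1, 0.3, -0.2]
gripper_width: 0.0879
```

```bash
python3 go.py blue:.2
```

```text
blue:.2 [ 26.48 -39.43   0.8 ] 0.0
16.3 [0.6464 0.1753 0.208 ] [ 1.7999e+02  4.0000e-02 -1.7130e+02] 0.0879 [  32.   21.   -2.    0.  -67. -113.]
```

Request:
drive_tool(plan="2 -3 0 0; 5.3 -7.9 0 0; 8.6 -12.8 0 0; 11.9 -17.7 0 0; 15.2 -22.6 0 0; 18.5 -27.5 0 0; 21.8 -32.4 0 0; 24.6 -36.6 0 0")

```text
time_s: 17.3
tcp_pos: [0.4575, -0.2254, 0.2074]
eef_rot: [-180.0, 0.1, -171.3]
contact_force: [0.5, 0.8, -1.1]
gripper_width: 0.0877
```

Request:
drive_tool(plan="1.4 -2.1 1 0; 1.88 -2.83 4 0; 1.88 -2.83 7 0; 1.88 -2.83 9 0; 1.88 -2.83 10 0; 1.88 -2.83 10 0")

```text
time_s: 18.05
tcp_pos: [0.4442, -0.2545, 0.1063]
eef_rot: [180.0, -0.0, -171.3]
contact_force: [-0.2, -0.1, -0.4]
gripper_width: 0.0878
```

```bash
python3 go.py blue:.039; python3 -c "
from m import *
t=cap('top','t7.png');s=cap('scene','s7.png')
print(fit([s],'ball',.4443,-.2545),fit([s],'ball',.646,.175,.068),fit([t],'ball',.646,.175,.068),fit([t],'ball',.5894,-.2843),fit([t],'ball',.5912,-.1694))
cv2.imwrite('pics/ts7.png',np.hstack([cv2.resize(x['frame'][a:a+150,b:b+130],None,fx=3,fy=3,interpolation=2) for x,a,b in((t,80,185),(s,160,260))])[:,:,::-1])"
```

```text
blue:.039 [-0.01 -0.    6.73] 0.0
18.05 [ 0.4442 -0.2545  0.1063] [ 1.8000e+02 -3.0000e-02 -1.7129e+02] 0.0878 [ -8.  12. -29.   0. -48. -73.]
(array([ 0.44375176, -0.2563874 ]), np.float64(-48.45806121826172)) (array([0.64247159, 0.16895705]), np.float64(-47.274658203125)) (array([0.6405007 , 0.17135984]), np.float64(-36.22650146484375)) (array([ 0.59077826, -0.28361605]), np.float64(-34.528076171875)) (array([ 0.59367858, -0.1701276 ]), np.float64(-26.00933837890625))
```

View pics/ts7.png

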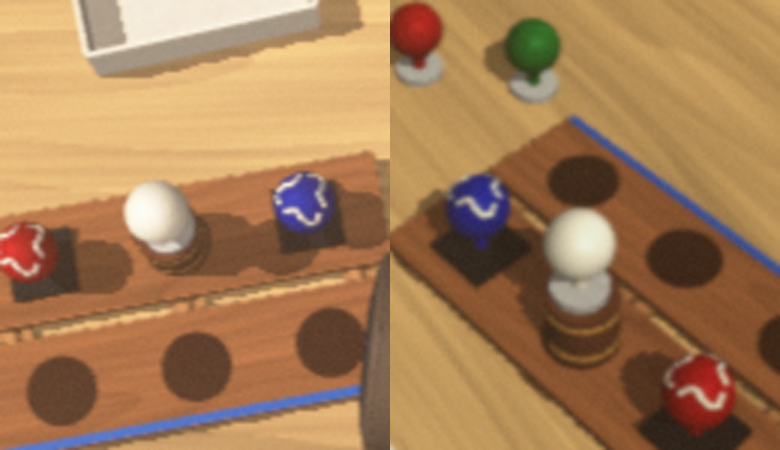

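White stands on the pedestal, but the fit puts the ball (-5,-5) mm off. I'll check that with an overlay of the expected outlines and a triangulation before going on. The arm is safe where it is.

```bash
cat > ov.py <<'E'
from m import *
def ov(c,items,a,b,h,wd,k=5):
    im=cv2.resize(c["frame"][a:a+h,b:b+wd],None,fx=k,fy=k,interpolation=2)[:,:,::-1].copy()
    for kind,x,y,z in items:
        p=foot(c,x,y,z) if kind=="foot" else sil(c,kind,x,y,z)
        cv2.polylines(im,[np.int32((p-[b,a]+.5)*k)],True,(255,0,255),1)
    return im
def foot(c,x,y,z): 
    p=np.array([px(c,[x+.022*np.cos(a),y+.022*np.sin(a),z+h]) for a in th for h in(0,.008)]); return p[ConvexHull(p).vertices]
E
python3 - <<'E'
from ov import *
t=cap("top");s=cap("scene"); P=[]
for c,(u,v) in((t,(238,151)),(s,(453,241))): pass
for c,g in((t,px(t,[.646,.175,.118])),(s,px(s,[.646,.175,.118]))):
    hsv=cv2.cvtColor(c["frame"],cv2.COLOR_RGB2HSV); m=((hsv[:,:,1]<75)&(hsv[:,:,2]>100)).astype(np.uint8)
    n,l,st,ce=cv2.connectedComponentsWithStats(m); i=l[int(g[1]),int(g[0])]; x0,y0,ww,hh,A=st[i]
    print("pred",g,"bbox",x0,x0+ww,y0,y0+hh,ww)
    P.append((x0+(ww-1)/2,y0+(ww-1)/2))
print(P,tri(t,P[0],s,P[1]),w(t,*P[0],.118),w(s,*P[1],.118))
it=[("cyl",.646,.175,.018),("ball",.646,.175,.068),("foot",.646,.175,.068)]
cv2.imwrite("pics/ov1.png",np.hstack([ov(t,it,120,205,75,70),ov(s,it,220,425-120,75,70)]))
E
```

```text
pred [236.60930452 150.34072054] bbox 227 250 140 165 23
pred [323.46466346 242.40929387] bbox 312 335 229 265 23
[(np.float64(238.0), np.float64(151.0)), (np.float64(323.0), np.float64(240.0))] [0.64400386 0.17106038 0.12042635] [0.64432172 0.17175417 0.118     ] [0.64309716 0.16902567 0.118     ]
```

View pics/ov1.png

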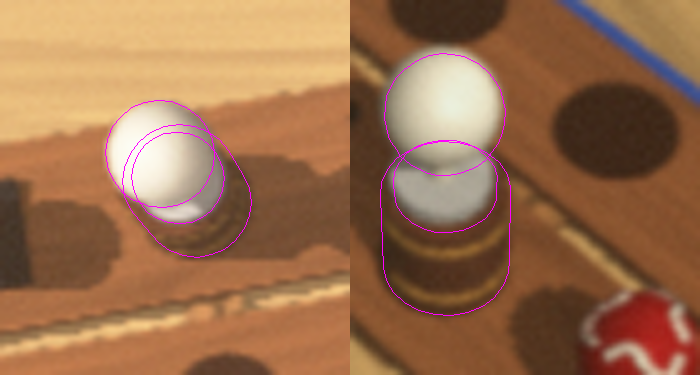

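The pedestal outline matches. The white ball sits about 4–5 mm from the pedestal axis, away from the scene camera and upright, which is inside the 12 mm limit. Continuing with blue.

Request:
drive_tool(plan="0 0 1.5 0; 0 0 3.5 0; 0 0 5 0; 0 0 6.2 0; 0 0 6.7 0; 0 0 6.7 0")

```text
time_s: 19.0
tcp_pos: [0.4441, -0.2545, 0.0389]
eef_rot: [180.0, -0.0, -171.3]
contact_force: [0.7, 0.5, 0.5]
gripper_width: 0.0879
```

Request:
drive_tool(plan="0 0 0 0; 0 0 0 0; 0 0 0 0; 0 0 0 0; 0 0 0 0; 0 0 -0.5 0; 0 0 -2 0; 0 0 -5 0", fingers=1, squeeze=12)

```text
time_s: 20.0
tcp_pos: [0.4434, -0.2543, 0.0896]
eef_rot: [180.0, -0.1, -171.3]
contact_force: [1.0, 0.3, -0.8]
gripper_width: 0.0494
```

```bash
python3 go.py fr:.15
```

```text
fr:.15 [-15.56  27.87  -6.04] -0.0
20.0 [ 0.4434 -0.2543  0.0896] [ 1.7995e+02 -1.2000e-01 -1.7131e+02] 0.0494 [ -8.  14. -31.  -0. -46. -73.]
```

Request:
drive_tool(plan="0 0 -3 0; -0.5 1 -6 0; -2 3.5 -8 0; -4 7 -8.5 0; -6.4 11.4 -8.5 0; -8.9 15.9 -8.5 0; -11.2 20 -8.5 0; -13.2 23.6 -8.5 0")

```text
time_s: 21.0
tcp_pos: [0.5393, 0.0005, 0.1754]
eef_rot: [180.0, 0.1, -171.3]
contact_force: [1.1, 0.1, -1.5]
gripper_width: 0.0492
```

Request:
drive_tool(plan="-1.6 2.9 0 0; -2.36 4.27 0 0; -2.36 4.27 1 0; -2.36 4.27 3.5 0; -2.36 4.27 6 0; -2.36 4.27 8 0; -2.36 4.27 9 0; -2.36 4.27 9 0")

```text
time_s: 22.0
tcp_pos: [0.5553, 0.0437, 0.0837]
eef_rot: [-180.0, -0.1, -171.3]
contact_force: [0.1, -0.5, -0.3]
gripper_width: 0.0492
```

```bash
python3 go.py fr:.057
```

```text
fr:.057 [0.01 0.1  2.67] -0.001
22.0 [0.5553 0.0437 0.0837] [-1.7998e+02 -8.0000e-02 -1.7134e+02] 0.0492 [  25.   18.  -25.   -0.  -47. -106.]
```

Request:
drive_tool(plan="0 0.1 1 0; 0 0.1 1.8 0; 0 0.1 2.3 0; 0 0.1 2.55 0; 0 0.1 2.65 0; 0 0.1 2.73 0; 0 0.1 2.73 0")

```text
time_s: 22.88
tcp_pos: [0.5561, 0.0456, 0.0573]
eef_rot: [180.0, 0.1, -171.3]
contact_force: [0.4, -0.4, 2.4]
gripper_width: 0.0491
```

Request:
drive_tool(plan="0 0 0 0; 0 0 0 0; 0 0 0 0; 0 0 0 0; 0 0 -1 0; 0 0 -4 0; 0 0 -8 0; 0 0 -12 0", fingers=-1)

```text
time_s: 23.88
tcp_pos: [0.5556, 0.0454, 0.1788]
eef_rot: [-180.0, 0.0, -171.3]
contact_force: [1.4, 0.1, -0.5]
gripper_width: 0.088
```

```bash
python3 go.py red:.17
```

```text
red:.17 [ -0.3  -21.89   0.88] 0.0
23.875 [0.5556 0.0454 0.1788] [-1.800e+02  2.000e-02 -1.713e+02] 0.088 [  25.   12.  -19.    0.  -59. -106.]
```

Request:
drive_tool(plan="0 -2 0 0; -0.1 -6 0 0; -0.2 -11 0 0; -0.3 -16 0 0; -0.3 -19.5 0 0; -0.3 -21.5 1 0; -0.3 -21.89 4 0; -0.3 -21.89 7 0")

```text
time_s: 24.88
tcp_pos: [0.5912, -0.1709, 0.1054]
eef_rot: [180.0, -0.0, -171.4]
contact_force: [0.3, 0.8, -0.4]
gripper_width: 0.088
```

```bash
python3 go.py red:.039; python3 -c "
from m import *
t=cap('top','t8.png');s=cap('scene','s8.png')
print(fit([s],'ball',.5917,-.1705),fit([s],'ball',.555,.045,.018),fit([t],'ball',.555,.045,.018))
cv2.imwrite('pics/s8.png',cv2.resize(s['frame'][90:260,200:400],None,fx=3.5,fy=3.5,interpolation=2)[:,:,::-1])"
```

```text
red:.039 [-0.05  0.03  6.64] -0.001
24.875 [ 0.5912 -0.1709  0.1054] [ 1.7998e+02 -2.0000e-02 -1.7136e+02] 0.088 [  2.  21. -16.  -0. -52. -83.]
(array([ 0.59153931, -0.17050968]), np.float64(-38.83329391479492)) (array([0.55435615, 0.04183709]), np.float64(-50.31798553466797)) (array([0.54566394, 0.06109013]), np.float64(-1.1037440299987793))
```

View pics/s8.png

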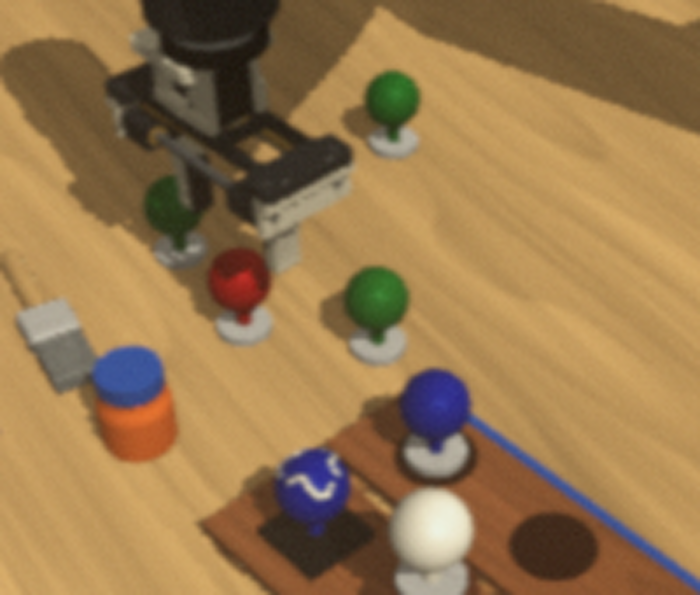

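Blue stands upright on its spot (crop about (435,420)), with the scene fit about 3 mm off the spot centre. The jaws are over the red bauble and clear of the green one. I'm descending on red.

Request:
drive_tool(plan="0 0 1.5 0; 0 0 3.5 0; 0 0 5 0; 0 0 6.1 0; 0 0 6.6 0; 0 0 6.6 0")

```text
time_s: 25.72
tcp_pos: [0.5918, -0.1704, 0.0408]
eef_rot: [-180.0, -0.0, -171.3]
contact_force: [-0.1, 0.5, 0.5]
gripper_width: 0.0874
```

Request:
drive_tool(plan="0 0 0 0; 0 0 0 0; 0 0 0 0; 0 0 0 0; 0 0 0 0; 0 0 -0.5 0; 0 0 -2 0; 0 0 -5 0", fingers=1)

```text
time_s: 26.72
tcp_pos: [0.5909, -0.1703, 0.0911]
eef_rot: [180.0, -0.1, -171.3]
contact_force: [0.2, -0.1, -0.2]
gripper_width: 0.0491
```

```bash
python3 go.py fl:.26
```

```text
fl:.26 [  0.31  44.8  -16.89] -0.0
26.725 [ 0.5909 -0.1703  0.0911] [ 1.7997e+02 -1.3000e-01 -1.7131e+02] 0.0491 [  2.  22. -17.  -0. -51. -83.]
```

Request:
drive_tool(plan="0 0 -3 0; 0 0 -7 0; 0 1 -10.5 0; 0 3.5 -12.5 0; 0 7.5 -13 0; 0.1 12 -13 0; 0.1 16.8 -13 0; 0.2 21.6 -13 0")

```text
time_s: 27.72
tcp_pos: [0.5567, 0.0442, 0.2221]
eef_rot: [180.0, 0.1, -171.3]
contact_force: [0.2, 0.5, -1.4]
gripper_width: 0.0494
```

Request:
drive_tool(plan="0 4.8 0 0; 0 9.6 0 0; 0 14.2 0 0; 0.1 18.2 0 0; 0.1 21.2 0 0; 0.1 22.8 0 0; 0.1 23.2 0 0; 0.1 23.2 1 0")

```text
time_s: 28.72
tcp_pos: [0.5214, 0.2718, 0.2114]
eef_rot: [180.0, 0.1, -171.3]
contact_force: [0.4, -0.3, -1.6]
gripper_width: 0.0491
```

Request:
drive_tool(plan="0 0 2 0; 0 0 5 0; 0 0 8 0; 0 0 10.5 0; 0 0 12 0; 0 0 12.5 0; 0 0 12.5 0")

```text
time_s: 29.6
tcp_pos: [0.5213, 0.2718, 0.0861]
eef_rot: [180.0, 0.0, -171.3]
contact_force: [-0.5, -0.9, -1.5]
gripper_width: 0.0493
```

```bash
python3 go.py fl:.0575
```

```text
fl:.0575 [0.11 0.04 2.86] -0.0
29.6 [0.5213 0.2718 0.0861] [ 1.8000e+02  2.0000e-02 -1.7131e+02] 0.0493 [  47.   20.  -21.    0.  -49. -128.]
```

Request:
drive_tool(plan="0.1 0 1 0; 0.1 0 1.8 0; 0.1 0 2.3 0; 0.1 0 2.6 0; 0.1 0 2.75 0; 0.1 0 2.85 0; 0.1 0 2.85 0")

```text
time_s: 30.48
tcp_pos: [0.5208, 0.2718, 0.0589]
eef_rot: [180.0, 0.1, -171.3]
contact_force: [-1.4, -2.1, 9.5]
gripper_width: 0.0492
```

Request:
drive_tool(plan="0 0 -0.05 0; 0 0 -0.05 0; 0 0 -0.05 0; 0 0 -0.05 0; 0 0 -1 0; 0 0 -4 0; 0 0 -8 0; 0 0 -13 0", fingers=-1)

```text
time_s: 31.48
tcp_pos: [0.5196, 0.2714, 0.1886]
eef_rot: [-180.0, -0.1, -171.3]
contact_force: [-0.2, 0.2, 0.1]
gripper_width: 0.0875
```

```bash
python3 go.py green:.19; python3 -c "
from m import *
s=cap('scene','s9.png'); print(fit([s],'ball',.5202,.2721,.018),fit([s],'ball',.5894,-.2845),fit([s],'ball',.642,.17,.068))"
```

```text
green:.19 [  1.5  -55.99  -0.14] 0.0
31.475 [0.5196 0.2714 0.1886] [-1.7995e+02 -7.0000e-02 -1.7130e+02] 0.0875 [  47.   14.  -15.   -0.  -61. -128.]
(array([0.51985597, 0.26985639]), np.float64(-43.69235610961914)) (array([ 0.58946763, -0.28498618]), np.float64(-47.671409606933594)) (array([0.64246445, 0.16918157]), np.float64(-48.2677116394043))
```

Request:
drive_tool(plan="0.1 -3 -0.5 0; 0.2 -8.5 -0.5 0; 0.4 -14.5 -0.5 0; 0.5 -20.5 -0.5 0; 0.7 -26.5 -0.5 0; 0.9 -32.5 -0.5 0; 1 -38.5 -0.5 0; 1.2 -44 -0.5 0")

```text
time_s: 32.52
tcp_pos: [0.5749, -0.167, 0.1931]
eef_rot: [-180.0, 0.1, -171.3]
contact_force: [1.4, -0.3, -0.5]
gripper_width: 0.0876
```

Request:
drive_tool(plan="0.1 -5 0 0; 0.2 -9 0 0; 0.3 -11.5 1 0; 0.3 -12 4 0; 0.3 -12 7 0; 0.3 -12 8.5 0; 0.3 -12 9 0; 0.3 -12 9 0")

```text
time_s: 33.52
tcp_pos: [0.5904, -0.284, 0.1031]
eef_rot: [-180.0, 0.0, -171.3]
contact_force: [-0.6, 0.2, 0.8]
gripper_width: 0.0878
```

```bash
python3 go.py green:.039
```

```text
green:.039 [ 0.1  -0.02  6.41] 0.0
33.525 [ 0.5904 -0.284   0.1031] [-1.7997e+02  4.0000e-02 -1.7127e+02] 0.0878 [ -9.  25. -11.   0. -54. -73.]
```

Request:
drive_tool(plan="0.1 0 1.5 0; 0.1 0 3.5 0; 0.1 0 5 0; 0.1 0 6 0; 0.1 0 6.4 0; 0.1 0 6.4 0; 0.1 0 6.4 0")

```text
time_s: 34.4
tcp_pos: [0.5893, -0.2843, 0.0389]
eef_rot: [-180.0, 0.1, -171.3]
contact_force: [0.9, -0.0, 0.7]
gripper_width: 0.0878
```

Request:
drive_tool(plan="0 0 0 0; 0 0 0 0; 0 0 0 0; 0 0 0 0; 0 0 0 0; 0 0 -0.5 0; 0 0 -2 0; 0 0 -5 0", fingers=1)

```text
time_s: 35.4
tcp_pos: [0.5881, -0.2839, 0.0884]
eef_rot: [179.9, -0.1, -171.3]
contact_force: [0.7, -1.1, -1.5]
gripper_width: 0.0492
```

Request:
drive_tool(plan="0 0 -3 0; 0 0 -7 0; 0 0 -10.5 0; 0 0 -12.5 0; 0 0 -13 0; 0 0 -13 0")

```text
time_s: 36.15
tcp_pos: [0.5887, -0.284, 0.2184]
eef_rot: [180.0, 0.0, -171.3]
contact_force: [0.4, 0.6, -2.2]
gripper_width: 0.0494
```

```bash
python3 go.py fm:.22
```

```text
fm:.22 [-1.64 44.5  -0.16] -0.0
36.15 [ 0.5887 -0.284   0.2184] [ 1.7999e+02  1.0000e-02 -1.7131e+02] 0.0494 [ -9.  19.  -4.  -0. -67. -73.]
```

Request:
drive_tool(plan="-0.1 2 0 0; -0.3 6.5 0 0; -0.5 12 0 0; -0.7 17.5 0 0; -0.9 23 0 0; -1.1 28.5 0 0; -1.3 34 0 0; -1.5 39 0 0")

```text
time_s: 37.15
tcp_pos: [0.5433, 0.1059, 0.2175]
eef_rot: [-180.0, -0.1, -171.3]
contact_force: [0.8, -0.8, -0.8]
gripper_width: 0.0489
```

Request:
drive_tool(plan="-0.1 3.5 0 0; -0.14 5.2 0 0; -0.14 5.5 1 0; -0.14 5.5 4 0; -0.14 5.5 7.5 0; -0.14 5.5 11 0; -0.14 5.5 13 0; -0.14 5.5 13.5 0")

```text
time_s: 38.15
tcp_pos: [0.5367, 0.1565, 0.0813]
eef_rot: [-179.9, -0.2, -171.4]
contact_force: [0.6, 0.1, -0.9]
gripper_width: 0.0493
```

```bash
python3 go.py fm:.0569
```

```text
fm:.0569 [-0.12  0.18  2.44] -0.001
38.15 [0.5367 0.1565 0.0813] [-179.91   -0.2  -171.38] 0.0493 [  36.   18.  -25.   -0.  -47. -118.]
```

Request:
drive_tool(plan="0 0.1 0.8 0; 0 0.1 1.5 0; 0 0.1 2 0; 0 0.1 2.3 0; 0 0.1 2.4 0; 0 0.1 2.48 0; 0 0.1 2.52 0; 0 0.1 2.52 0")

```text
time_s: 39.15
tcp_pos: [0.5377, 0.1592, 0.0583]
eef_rot: [180.0, 0.0, -171.3]
contact_force: [0.3, -0.6, -0.8]
gripper_width: 0.0493
```

Request:
drive_tool(plan="0 0 0.05 0; 0 0 0.1 0; 0 0 0.15 0; 0 0 0.15 0")

```text
time_s: 39.65
tcp_pos: [0.5377, 0.1592, 0.0566]
eef_rot: [-180.0, -0.0, -171.3]
contact_force: [-0.5, -0.9, -2.0]
gripper_width: 0.0496
```

Request:
drive_tool(plan="0 0 0.05 0; 0 0 0.1 0; 0 0 0.12 0; 0 0 0.12 0")

```text
time_s: 40.15
tcp_pos: [0.5383, 0.1593, 0.0564]
eef_rot: [180.0, 0.1, -171.3]
contact_force: [-0.9, -1.5, 6.6]
gripper_width: 0.0495
```

Contact. Releasing.

Request:
drive_tool(plan="0 0 0 0; 0 0 0 0; 0 0 0 0; 0 0 0 0; 0 0 -1 0; 0 0 -4 0; 0 0 -8 0; 0 0 -13 0", fingers=-1)

```text
time_s: 41.15
tcp_pos: [0.5372, 0.1589, 0.1868]
eef_rot: [-180.0, -0.1, -171.3]
contact_force: [-0.0, 0.1, 0.6]
gripper_width: 0.0876
```

Request:
drive_tool(plan="0 -3 -2 0; 0 -8 -3 0; 0 -13 -3 0; 0 -18 -3 0; 0 -23 -3 0; 0 -27 -3 0; 0 -30 -3 0; 0 -30 -3 0")

```text
time_s: 42.15
tcp_pos: [0.5829, -0.1392, 0.2158]
eef_rot: [-180.0, -0.0, -171.5]
contact_force: [-0.7, 0.1, 0.5]
gripper_width: 0.0875
```

Run:
```python
from ov import *
t=cap("top");s=cap("scene")
B=np.array([.592,.1667]); a=np.radians(8.71); R=np.array([[np.cos(a),-np.sin(a)],[np.sin(a),np.cos(a)]])
for n,k,x,y,z in(("ped","cyl",.6464,.175,.018),("white","ball",.642,.17,.068),("blue","ball",.555,.0447,.018),("green","ball",.5376,.1584,.018),("red","ball",.5202,.2721,.018)):
    print(n,[(np.round((R.T@(q[0]-B))*1e3,1),round(q[1])) for q in(fit([s],k,x,y,z),fit([t],k,x,y,z))])
cv2.imwrite("pics/fin.png",np.hstack([cv2.resize(t["frame"][60:260,160:420],(520,400)),cv2.resize(s["frame"][140:340,240:440],(400,400))])[:,:,::-1][:,:800])
cv2.imwrite("pics/fin.png",np.hstack([cv2.resize(t["frame"][90:250,160:360],None,fx=2,fy=2),cv2.resize(s["frame"][180:340,230:430],None,fx=2,fy=2)])[:,:,::-1])
```

```text
ped [(array([57.1,  1.8]), -22), (array([56.2, 13.5]), -3)]
white [(array([50.3, -4.9]), -48), (array([43. ,  7.5]), -4)]
blue [(array([ -56. , -117.4]), -50), (array([ -26.5, -131.8]), -13)]
green [(array([-54.9,  -1.1]), -36), (array([-45.9,  -7.6]), -1)]
red [(array([-55.8, 113.1]), -42), (array([-54.7, 116.5]), -42)]
```

View pics/fin.png

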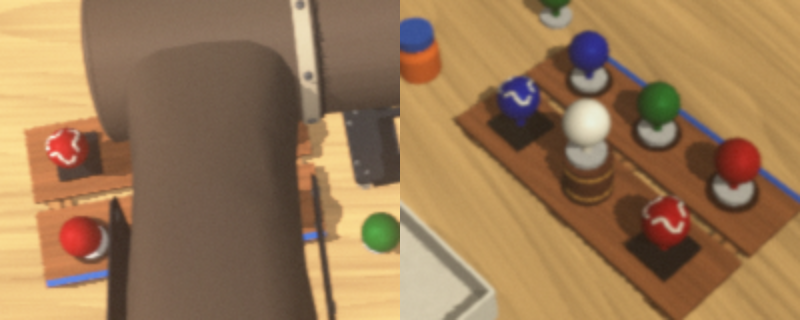

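The final scene view shows all five upright on their spots, but the arm hides the top view. White's offset from the pedestal axis is the tightest number, so I'll move the arm clear and measure that directly: foot against pedestal in the same images.

Request:
drive_tool(plan="4 -2 0 0; 8 -6 0 0; 10 -11 0 0; 10 -16 0 0; 10 -21 0 0; 10 -26 0 0; 10 -29 0 0; 10 -30 0 0")

```text
time_s: 43.25
tcp_pos: [0.5299, -0.4495, 0.215]
eef_rot: [180.0, -0.0, -171.3]
contact_force: [-0.1, 1.0, 0.7]
gripper_width: 0.0877
```

Run:
```python
from ov import *
t=cap("top");s=cap("scene")
B=np.array([.592,.1667]); a=np.radians(8.71); R=np.array([[np.cos(a),-np.sin(a)],[np.sin(a),np.cos(a)]])
for n,k,x,y,z in(("ped","cyl",.6464,.175,.018),("white","ball",.642,.17,.068),("blue","ball",.555,.0447,.018),("green","ball",.5376,.1584,.018),("red","ball",.5202,.2721,.018)):
    print(n,[(np.round((R.T@(q[0]-B))*1e3,1),round(q[1])) for q in(fit([s],k,x,y,z),fit([t],k,x,y,z),fit([s,t],k,x,y,z))])
it=[("cyl",.646,.175,.018),("ball",.642,.171,.068),("foot",.642,.171,.068)]
cv2.imwrite("pics/ov2.png",np.hstack([ov(t,it,125,205,60,60,6),ov(s,it,225,300,70,60,6)[:360]]))
```

```text
ped [(array([57.4,  1.7]), -22), (array([72.1,  6.8]), -35), (array([72.4,  5.7]), -44)]
white [(array([50.2, -4.9]), -47), (array([48.6, -2.9]), -36), (array([49.4, -4.1]), -79)]
blue [(array([ -56. , -117.4]), -50), (array([ -53.3, -113.8]), -53), (array([ -53.6, -114.5]), -101)]
green [(array([-54.9,  -1.2]), -35), (array([-53.6,   2. ]), -37), (array([-53.7,   0.6]), -70)]
red [(array([-55.7, 113. ]), -42), (array([-54.6, 116.4]), -37), (array([-55.1, 114.4]), -74)]
```

View pics/ov2.png

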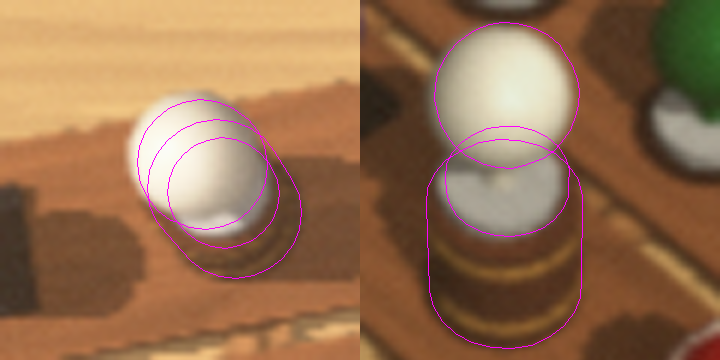

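Compared in the same scene image, white's foot sits about 5–6 mm from the pedestal axis (limit 12). The recorded gripper positions at release agree with that to a few millimetres. The front-row baubles are within about 3 mm of their spots. Handing in.

```bash
python3 -c "
from plant import r
print(r.close_job(), r.get_state()['time_s'])"
```

```text
the job is handed in; nothing more can be done
the job is handed in; nothing more can be done
```

The painting set is laid out and the job is handed in, after about 43 s of the 141 s allowed. I set the pedestal between the patterns, then white on top of it. Blue went in front of the blue pattern (right end), red in front of the red pattern (left end), and green between them. The green one I used was the farthest of the three, about 0.65 m from the base. I lowered each piece until the force reading showed contact before opening the fingers.

**Last checks:**
- **Front row:** blue, green and red stand upright within about 3 mm of their spots in both cameras.
- **Pedestal:** it is within about 3 mm of its spot by the scene camera and by the gripper position at release. The last top-view fit disagreed, at 72 mm instead of 55 mm along the board. I judged that fit unreliable, because the white ball hides most of the pedestal from above. An earlier top-view fit, before white went on, agreed with the spot to about 2 mm.
- **White:** it stands upright, about 5–6 mm off the pedestal axis against the 12 mm limit. The raw scene-camera fits put it nearer 10 mm. The outline overlay and the gripper positions at release support the smaller figure, so I left it.
- **Jar and brush:** I never reached for or touched either on purpose. I did not measure their positions at the end.

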